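Free the safety catch of the parts cabinet and swing its door open

ROBOT

A 6-joint arm with a two-finger parallel gripper is mounted at the origin on the work surface; the furniture and walls round the work are solid. World frame = base frame: x ahead of the robot, y to its left, z up, the work surface at z = 0. Lengths are in m, angles in rad, forces in N, time in s.
With the tool pointing down it reaches from about 0.275 to 0.75 m from the base axis. Payload 10.2 kg.
Tool frame: the origin (TCP) lies midway between the tips of the shut fingers; the grasp point (between the pads) lies 19 mm behind it; z points along the fingers, x is the direction in which the jaws open and shut, and the axes are right-handed (so a half turn about z gives the same grasp; the last joint's range is limited). The gripper opens to 85 mm and grips with 20 to 120 N. Pads are 22 mm wide; open, the fingers measure 114 mm over their backs; the gripper's body (76 mm by 85 mm) begins 54 mm behind the grasp point. The pads swing forward as they close: fully open they stand 13 mm farther back than shut.
Start: joints at [0.97, 0.313, 1.498, -0, 1.331, -0.223], TCP at [0.194, 0.488, 0.231] pointing down, gripper open.
Joint ranges: [-2.94, 2.94], [-0.97, 2.17], [0.19, 2.56], [-1.23, 4.37], [0.02, 3.11], [-2.88, 2.88]. Speed limits (rad/s): [2.39, 2.39, 3.01, 3.14, 3.14, 3.14].

INTERFACE

Orientations are given as a rotation vector (axis times angle).
In Python, from cell import env gives the robot as it stands. Calls block until the motion is done:
- env.move_pose(position, orientation): joint-space move of the TCP to a pose.
- env.movel(position, attitude=None, velocity=0.15, contact_N=None): straight line of the TCP; attitude=None keeps the orientation; velocity is the mean speed in m/s. With contact_N (N) it stops when the force on the tool has changed by that much, and returns True; else False.
- env.goto_joints(angles): joint-space move.
- env.let_go() and env.grasp(grasp_force=None): open the fingers fully, or close them until they stop; grasp_force is the grip in N (None keeps the last).
- env.pause(seconds).
- env.solve_ik(position, orientation): joint angles nearest the present ones, or None.
- env.observe(): the state.
- env.camera(name): name is "scene" or "top" or "wrist"; returns the picture (400x640x3 uint8, red, green, blue); there is no depth.
- env.camera_params(name): a dict with "vertical_fov" (degrees; the focal length in pixels is half the picture's height over the tangent of half this angle, whatever the lens; pixels are square), "cx", "cy" (the principal point, pixels), "camera_from_world" (4x4, takes a point from world to camera coordinates). Camera axes: x right, y down, z forward; pixel columns grow to the right and rows downward; lengths in m; the calibration is good to about 2 mm. A picture is of the moment at which its call begins: read the wrist's pose just before it. camera_params takes no time and is no camera call; for the wrist camera it gives the pose at the moment of the call.
A pose or a line that the arm cannot do raises env.MotionError and nothing moves.
- env.job_done(): hands the job in, once; it reports no verdict.
The state is a dict: "time_s": time; "joints": joint angles; "dq": joint speeds; "tau": joint torques, N m; "ee_pos": TCP position; "tool_rot": TCP orientation; "force": force on the tool from outside, world axes, zero at the start; "moment": the same for the moment, N m; "finger_gap": finger opening in m.
Only numpy, scipy, OpenCV 4.12 (cv2) and the standard library are available. Lean on these libraries where they do the work, as an engineer would, in place of code of your own. Each camera call takes 0.05 s, during which the arm holds its last target. There are 200 camera calls.

TASK

The blue door of the small grey parts cabinet hangs ajar on its safety catch. Reach down with the fingertips into the gap behind the door, press the orange sprung hook down until you feel it come up against its rubber stop, keep it down while you pull the door out past the catch, then swing the door wide open (at least about 60 degrees) and leave it standing there. Do not force anything: never push on the door or the hook with more than 25 N, and leave the grey angle bracket, the teal knob and the grey sorting tray where they are.

Things in the scene. Friction and masses are not known exactly. Their poses are not given: they have to be found in the camera images.
- cabinet: Small grey parts cabinet fixed to the table, 100 deep (x) x 176 wide (y) x 155 mm high. Origin under its centre, on the table; its own -x axis is its front. Its top, 6 mm thick, is level with the door's top; the top's front edge is the far side of the gap. What lies on its shelves is fixed.
- door (a joint): Upright hinge of the blue door, rad: 0 shut, grows as it opens, 1.6 the end. Opening, it turns clockwise seen from above: the free edge comes towards the robot, then goes left. It starts at 0.335 to 0.37; the catch stops it near 0.38 to 0.41; past 0.52 the hook is clear of the catch. Slightly stiff (0.15 N m), no spring: the door stays where it is left.
- door_hinge (a point): Point on the hinge line at the height of the door's top (155 mm up), at (-50, +75) mm in the cabinet's frame, front left as the robot sees it. Its frame turns with the door: x is normal to the door's back face and points into the cabinet, -y runs along the door to the free edge. The back face is its plane x = 0; the panel, 8 mm thick, lies on the -x side.
- door_edge (a point): Top of the door's free edge, 158 mm from the hinge along the door, midway through the panel (4 mm in front of the back face). A small steel knob sits on the front of the door.
- hook (a joint): Travel of the orange sprung hook, m: 0 up, grows as it is pressed straight down; springs back. The spring takes 2.5 N to start, then 0.25 N per mm. It comes free at an unknown travel between 5 and 21 mm (the catch's height is adjustable); 1.5 mm past that it lands on a firm rubber stop, 10 N per mm more. Pressed with 11 to 14 N it always rests on the stop and is free.
- hook_pad (a point): Centre of the top of the hook's orange press pad, 30 mm (across the gap) x 36 mm (along the door); moves with the hook, axes as door_hinge. Up, it lies 12 mm below the door's top, 115 mm from the hinge along the door, 19 mm behind the back face. The gap from back face to cabinet edge is 38 to 42 mm wide there and open above.
- bracket_grey: Grey printed angle bracket with a round hole in its upright leg, 32 x 50 x 40 mm high. Origin under its centre. Leave alone.
- knob_teal: Teal fluted knob, 37 mm across, 19 mm high. Origin under its centre. Leave alone.
- sort_tray: Grey open sorting tray, 76 x 110 x 22 mm. Origin under its centre. Leave alone.

How it is judged:
By the outcome, as a careful person would: the job done as asked, in the order asked, and still so for the second after the job is handed in, with the robot touching nothing.
It also fails if it takes over 38 s, if anything falls off the work surface, if the arm or the gripper's body presses on something with over 40 N, if the wrist force passes 120 N, or if a joint passes its speed limit or range.

## Working session

There is one attempt and no reset: what is moved stays moved. The work goes in short steps, each a Python script; the robot and the scene stay as the last script left them, time stands still between calls to the robot, and variables do not carry over. Pictures are saved under pics/ and viewed, about 8 in all and at most 12, crops included, and the job is handed in when it is done.

```bash
ls; mkdir -p pics; python3 - <<'E'
from cell import env
import cv2, numpy as np
for n in ("scene","top"):
    im=env.camera(n); cv2.imwrite(f"pics/{n}0.png",im[:,:,::-1])
    p=env.camera_params(n); print(n,p["vertical_fov"],p["cx"],p["cy"],np.round(p["camera_from_world"],4).tolist(), {k:v for k,v in p.items() if k not in("vertical_fov","cx","cy","camera_from_world")})
o=env.observe(); print(o)
E
```

```text
pics
scene 49.93473293064421 314.0192086263368 202.18239420810028 [[-0.9599, 0.2805, 0.0016, 0.457], [0.1899, 0.6538, -0.7324, -0.0349], [-0.2064, -0.7027, -0.6808, 1.0827], [0.0, 0.0, 0.0, 1.0]] {}
top 42.79365571043009 315.48418975470787 207.65199695525294 [[0.1315, -0.9913, 0.0064, -0.0033], [-0.9356, -0.1262, -0.3299, 0.5291], [0.3278, 0.0374, -0.944, 1.0383], [0.0, 0.0, 0.0, 1.0]] {}
{'time_s': 0.1, 'joints': array([ 9.69609005e-01,  3.13390779e-01,  1.49835508e+00, -2.84065646e-05,
        1.33101537e+00, -2.23390633e-01]), 'dq': array([-0.00139054, -0.00103009, -0.00292819,  0.00091402,  0.00035721,
       -0.00082945]), 'tau': array([ 2.94816899e-03, -4.12895358e+01, -2.60140049e+01, -1.28281768e-04,
        2.99691477e-03,  1.51211600e-05]), 'ee_pos': array([0.19353684, 0.4877744 , 0.23079625]), 'tool_rot': array([ 2.59868130e+00,  1.76454511e+00, -1.69326033e-03]), 'force': array([ 0.14028323, -0.21932837,  0.28809601]), 'moment': array([ 0.04632177, -0.01294248,  0.01475445]), 'finger_gap': 0.08565520176512799}
```

View pics/top0.png

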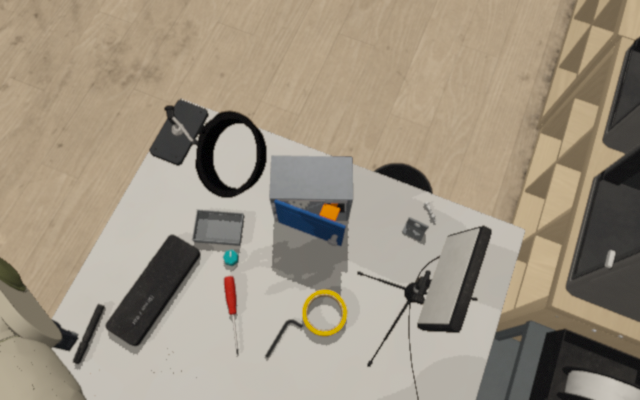

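View pics/scene0.png

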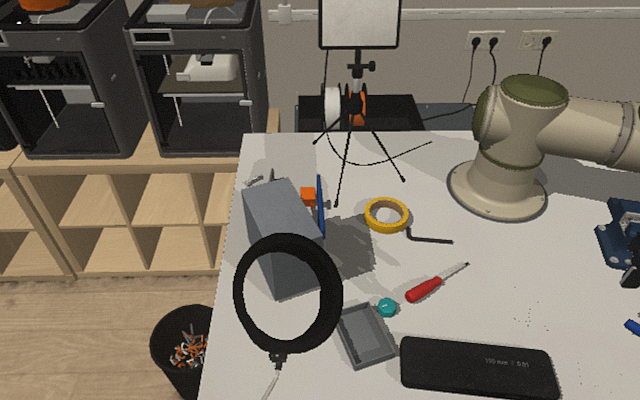

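The top view shows the cabinet at about (312,185), with the blue door ajar and the orange pad near (330,212). A black ring lamp stands at (232,152), the tray is at (218,228), the teal knob at (231,258) and the bracket at (415,229). The scene view shows the same things from the far left, with the ring lamp standing in front of the cabinet. I'll enlarge both around the cabinet.

```bash
python3 - <<'E'
import cv2, numpy as np
a=cv2.imread("pics/top0.png")[140:260,250:370]; b=cv2.imread("pics/scene0.png")[165:305,230:350]
a=cv2.resize(a,(600,600),interpolation=cv2.INTER_CUBIC)
def grid(c,x0,y0,s):
    for i in range(0,c.shape[1],20*s//1): cv2.putText(c,str(x0+i//s),(i,10),0,.35,(0,0,255),1); cv2.line(c,(i,0),(i,6),(0,0,255),1)
    for i in range(0,c.shape[0],20*s): cv2.putText(c,str(y0+i//s),(0,i+10),0,.35,(0,0,255),1)
grid(a,250,140,5)
cv2.imwrite("pics/top0c.png",a)
E
```

```text
(no output)
```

View pics/top0c.png

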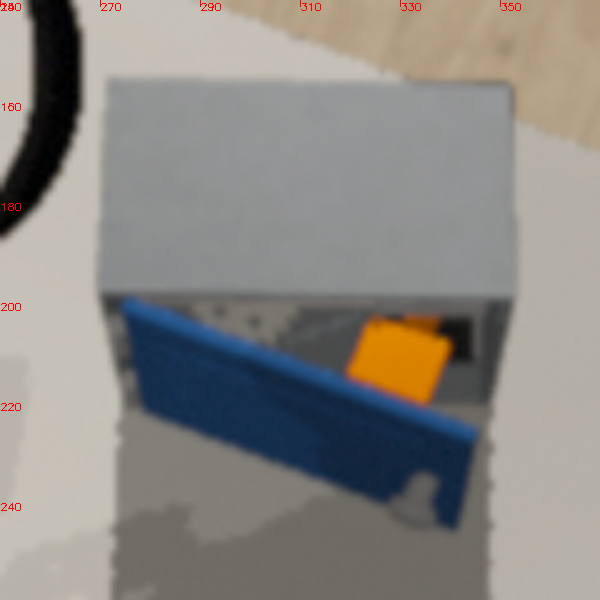

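The crop gives the cabinet's top corners as (271.4,155.8), (352.2,156.8), (352.8,199.8) and (270,199.2). The free top edge of the door is at about (345,226). I'll fit the cabinet's pose and triangulate the ring lamp.

```bash
cat > h.py <<'E'
from cell import env
import cv2, numpy as np
from scipy.optimize import least_squares
from scipy.spatial.transform import Rotation as R
def proj(n,P,p=None):
    p=p or env.camera_params(n); T=np.array(p["camera_from_world"]); f=200/np.tan(np.radians(p["vertical_fov"]/2))
    c=np.atleast_2d(P)@T[:3,:3].T+T[:3,3]; return np.c_[f*c[:,0]/c[:,2]+p["cx"],f*c[:,1]/c[:,2]+p["cy"]]
def cab2w(c,P): # c: x,y,yaw
    P=np.atleast_2d(P).astype(float); r=R.from_euler("z",c[2]).as_matrix(); return P@r.T+[c[0],c[1],0]
def door2w(c,a,P): # door frame pts, a opening (clockwise)
    r=R.from_euler("z",-a).as_matrix(); return cab2w(c,np.atleast_2d(P)@r.T+[-.05,.075,.155])
E
python3 - <<'E'
from h import *
px=np.array([[271.4,155.8],[352.2,156.8],[352.8,199.8],[270,199.2],[345.2,226.2]])
C=np.array([[.05,.088,.155],[.05,-.088,.155],[-.05,-.088,.155],[-.05,.088,.155]])
p=env.camera_params("top")
def m(v): return np.r_[cab2w(v,C),door2w(v,v[3],[-.004,-.158,0])]
s=least_squares(lambda v:(proj("top",m(v),p)-px).ravel(),[.6,0,0,.35]); print(s.x,np.round(s.fun.reshape(-1,2),1).tolist())
v=s.x
print("pad",door2w(v,v[3],[.019,-.115,-.012]),proj("top",door2w(v,v[3],[.019,-.115,-.012]),p), "hinge",door2w(v,v[3],[0,0,0]))
print("scene corners",np.round(proj("scene",m(v))).tolist(),"pad",proj("scene",door2w(v,v[3],[.019,-.115,-.012])))
# triangulate lamp
q=env.camera_params("scene")
for a,b in (((232,153),(288,293)),):
    t=least_squares(lambda X:np.r_[(proj("top",X,p)-a).ravel(),(proj("scene",X,q)-b).ravel()],[.6,.2,.2]); print("ring",t.x,t.fun)
for nm,u,z in (("tray",(218,228),.01),("knob",(231,258),.01),("brkt",(415,229),.02)):
    t=least_squares(lambda X:(proj("top",[*X,z],p)-u).ravel(),[.5,.1]); print(nm,t.x)
E
```

```text
[0.56819508 0.08165923 0.12094691 0.34841853] [[-0.6, -0.4], [0.5, -0.3], [0.5, 0.3], [-1.1, -0.1], [0.7, 0.3]]
pad [[0.50208775 0.03375638 0.143     ]] [[329.86815116 211.42018102]] hinge [[0.50951142 0.15007873 0.155     ]]
scene corners [[269.0, 250.0], [240.0, 188.0], [288.0, 175.0], [323.0, 233.0], [317.0, 172.0]] pad [[306.4104633  191.05560893]]
ring [0.59866247 0.26268459 0.1493006 ] [-1.66808839  2.17928398 -1.86218186 -0.69914304]
tray [0.47203608 0.28941304]
knob [0.40534038 0.24595994]
brkt [ 0.52788069 -0.16652368]
```

```bash
cat >> h.py <<'E'
def att(yaw,flip=False):
    "tool down, tool x along the door (jaw line), tool y across the gap; yaw= world angle of door frame"
    x=R.from_euler("z",yaw).as_matrix()@np.array([0,-1.,0])*(-1 if flip else 1); z=np.array([0,0,-1.])
    return R.from_matrix(np.c_[x,np.cross(z,x),z]).as_rotvec()
E
python3 - <<'E'
from h import *
p=env.camera_params("top");q=env.camera_params("scene")
v=[.5682,.0817,.1209,.3484]
tri=lambda a,b:least_squares(lambda X:np.r_[(proj("top",X,p)-a).ravel(),(proj("scene",X,q)-b).ravel()],[.6,.2,.2])
t=tri((455,280),(360,15)); print("head",t.x,t.fun)
t=tri((325,313),(386,214)); print("tape",t.x,t.fun)
for z in(0,.05,.08,.1,.12): print(z,proj("top",door2w(v,v[3],[-.008,-.158,z-.155]),p))
P=door2w(v,v[3],[.016,-.115,0])[0]; P[2]=.33
for f in(0,1):
  for a in (v[3],1.25):
    Pp=door2w(v,a,[.012,-.115,0])[0]; Pp[2]=.33
    print(f,a,Pp,np.round(env.solve_ik(Pp,att(v[2]-a,f)),2))
E
```

```text
head [ 0.3316265  -0.16732924  0.40009068] [ 0.095569   -0.13900081  0.20945348  0.08361228]
tape [0.30869687 0.01755364 0.01130689] [-0.51284978  0.54202644 -0.74223474 -0.24332027]
0 [[341.16748165 247.61857415]]
0.05 [[342.37037184 241.90764707]]
0.08 [[343.14097075 238.24909683]]
0.1 [[343.67681647 235.70507754]]
0.12 [[344.23143742 233.07191967]]
0 0.3484 [0.49527294 0.03537891 0.33      ] [-0.17  0.2   1.39 -0.    1.55  1.63]
0 1.25 [0.41068603 0.09011445 0.33      ] [-0.06  0.02  1.59 -0.    1.53  2.64]
1 0.3484 [0.49527294 0.03537891 0.33      ] [-0.17  0.2   1.39 -0.    1.55 -1.51]
1 1.25 [0.41068603 0.09011445 0.33      ] [-0.06  0.02  1.59 -0.    1.53 -0.51]
```

The lamp head triangulates to about (0.33,-0.17,0.40), and the arm has a lateral offset of about 0.117 m. So I'll stop halfway, at height, and look at how the arm lies before I pass the lamp.

```bash
python3 - <<'E'
from h import *
env.grasp(20)
env.move_pose([.40,.20,.36],att(.1209-.3484,True))
o=env.observe(); print(o["time_s"],np.round(o["joints"],2),o["ee_pos"],o["finger_gap"],o["force"])
a=env.camera("top");b=env.camera("scene")
w=env.camera("wrist"); 
cv2.imwrite("pics/m1.png",np.vstack([a[100:400,:],b[0:300,:]])[:,:,::-1]); cv2.imwrite("pics/w1.png",w[:,:,::-1])
p=env.camera_params("wrist"); T=np.array(p["camera_from_world"]); print(p["vertical_fov"],p["cx"],p["cy"],"cam at",-T[:3,:3].T@T[:3,3],"fwd",T[2,:3])
E
```

```text
2.275 [ 0.2   0.08  1.46  0.    1.61 -1.14] [0.39972274 0.20055296 0.3596757 ] -0.0003087975683733187 [0.41140783 0.10234883 0.45082574]
67.68433967801406 322.2848167540194 202.51744154241263 cam at [0.32332413 0.21750287 0.50262288] fwd [ 0.29372616 -0.06795351 -0.95347117]
```

View pics/m1.png

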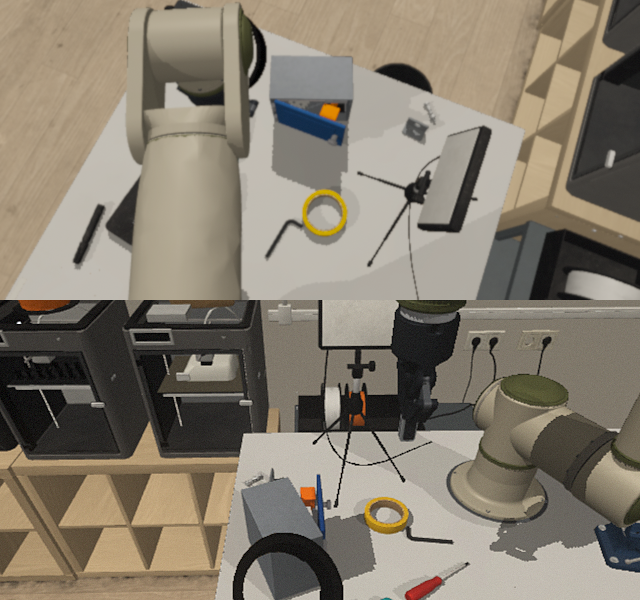

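The arm lies on the left side of its plane, so the forearm stays well clear of the lamp. I'll hover over the gap and look from near.

```bash
python3 - <<'E'
from h import *
v=[.5682,.0817,.1209,.3484]
P=door2w(v,v[3],[.016,-.115,0])[0]; P[2]=.25
env.move_pose(P,att(v[2]-v[3],True)); env.pause(.2)
o=env.observe(); print(o["time_s"],o["ee_pos"],P,o["force"])
p=env.camera_params("wrist"); w=env.camera("wrist"); np.save("p2.npy",p,allow_pickle=True); cv2.imwrite("pics/w2.png",w[:,:,::-1])
pts=np.r_[cab2w(v,[[-.05,-.088,.155],[-.05,.088,.155]]),door2w(v,v[3],[[-.004,-.158,0],[0,-.158,0],[-.008,-.158,0],[0,0,0],[.019,-.115,-.012]])]
print(np.round(proj("wrist",pts,p),1).tolist())
E
```

```text
3.5167 [0.49916077 0.03549439 0.25083124] [0.49916988 0.03447674 0.25      ] [0.07209301 0.01485932 1.35110925]
[[278.7, 248.3], [476.8, 182.2], [269.7, 182.6], [269.9, 187.3], [269.4, 177.8], [461.2, 187.4], [322.0, 204.7]]
```

View pics/w2.png

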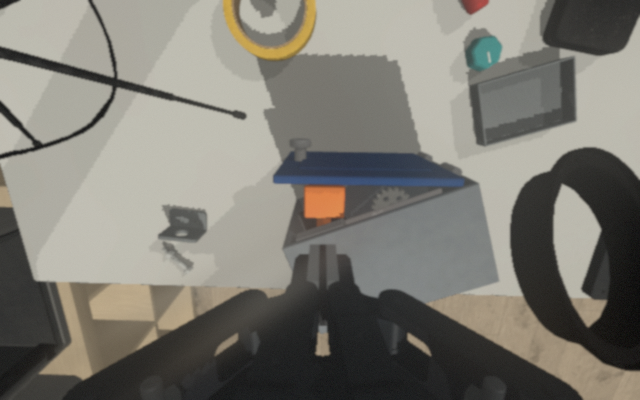

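The wrist view shows the pad at (325,202), the door's free edge at about (274,183) and the cabinet's front corners near (284,246) and (480,183). These are about 3-4 px (3 mm) off the prediction. I'll crop it to correct this.

```bash
python3 - <<'E'
import cv2
a=cv2.imread("pics/w2.png")[140:260,265:505]
a=cv2.resize(a,None,fx=3.3,fy=3.3,interpolation=cv2.INTER_CUBIC)
for i in range(0,240,20): cv2.putText(a,str(265+i),(int(i*3.3),10),0,.35,(0,0,255),1); cv2.line(a,(int(i*3.3),0),(int(i*3.3),5),(0,0,255),1)
for i in range(0,120,20): cv2.putText(a,str(140+i),(0,int(i*3.3)+4),0,.35,(0,0,255),1)
cv2.imwrite("pics/w2c.png",a); print(a.shape)
E
```

```text
(396, 792, 3)
```

View pics/w2c.png

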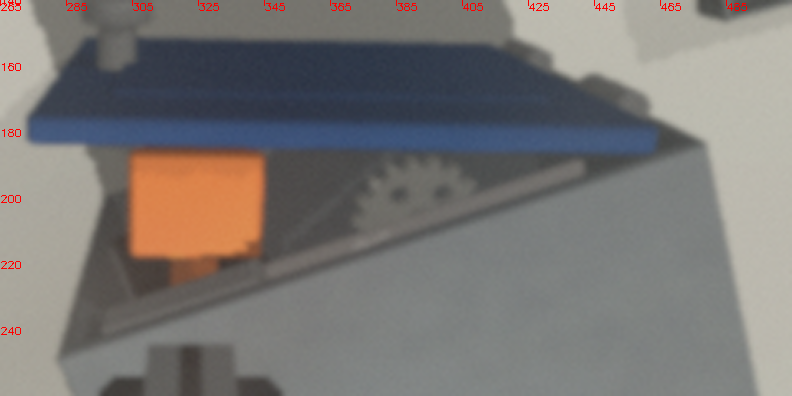

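```bash
python3 - <<'E'
from h import *
p=np.load("p2.npy",allow_pickle=True).item(); q=env.camera_params("top")
wp=np.array([[273.6,179.4],[463.8,186.1],[283.2,248.2],[478.6,183.6],[324.5,201.8]])
M=lambda v:np.r_[door2w(v,v[3],[[-.004,-.158,0],[0,0,0]]),cab2w(v,[[-.05,-.088,.155],[-.05,.088,.155]]),door2w(v,v[3],[.019,-.115,-.012])]
tp=np.array([[271.4,155.8],[352.2,156.8],[352.8,199.8],[270,199.2],[345.2,226.2]])
C=np.array([[.05,.088,.155],[.05,-.088,.155],[-.05,-.088,.155],[-.05,.088,.155]])
N=lambda v:np.r_[cab2w(v,C),door2w(v,v[3],[-.004,-.158,0])]
fw=lambda v:(proj("wrist",M(v),p)-wp).ravel(); ft=lambda v:(proj("top",N(v),q)-tp).ravel()
for nm,f in(("wrist",fw),("both",lambda v:np.r_[fw(v),1.5*ft(v)])):
    s=least_squares(f,[.568,.082,.121,.348]); v=s.x
    print(nm,np.round(v,4),"pad",door2w(v,v[3],[.019,-.115,-.012])[0],np.round(s.fun,1))
E
```

```text
wrist [0.5689 0.0844 0.1235 0.3696] pad [0.50049702 0.03651381 0.143     ] [-0.8 -0.4  0.6  1.3 -1.4  0.5  1.4 -1.4  0.1  0.5]
both [0.5686 0.0834 0.1178 0.361 ] pad [0.50084701 0.03585045 0.143     ] [-1.5  0.4 -0.2  1.5 -2.5 -0.2  0.7 -1.2 -0.6  1.1 -1.9 -1.1 -0.4 -0.7
 -0.6  0.3 -3.  -0.8 -1.   1.5]
```

```bash
python3 - <<'E'
from h import *
v=[.5688,.084,.121,.363]
A=att(v[2]-v[3],True)
P=door2w(v,v[3],[.017,-.115,0])[0]
env.movel([P[0],P[1],.17],A,velocity=.08); env.pause(.3)
o=env.observe(); b=o["force"]; print(o["time_s"],o["ee_pos"],b)
c=env.movel([P[0],P[1],.136],A,velocity=.015,contact_N=2.5); o=env.observe(); print("touch",c,o["time_s"],o["ee_pos"],o["force"]-b)
np.save("b.npy",b)
if c and o["ee_pos"][2]<.1475:
    c=env.movel([P[0],P[1],.112],A,velocity=.01,contact_N=8.5); o=env.observe(); print("press",c,o["time_s"],o["ee_pos"],o["force"]-b)
    env.pause(.2); o=env.observe(); print("settled",o["time_s"],o["ee_pos"],o["force"]-b,o["moment"])
E
```

```text
5.0167 [0.49912889 0.03666328 0.17019112] [-0.79634152  0.19180195 -0.26040581]
touch True 6.7083 [0.49904311 0.0366745  0.14114392] [1.42495433 0.009946   2.75577166]
press True 8.3917 [0.49892312 0.03673073 0.12455856] [-3.56326019  0.60690668  9.94728189]
settled 8.5917 [0.49890826 0.03672702 0.12466419] [-2.85600116  0.39618569  9.44472469] [-0.03592558  0.45326368 -0.01750489]
```

```bash
python3 - <<'E'
from h import *
v=[.5688,.084,.121,.363]; b=np.load("b.npy")
A=att(v[2]-v[3],True)
o=env.observe(); z=.1245
P=door2w(v,v[3],[.017,-.115,0])[0]
for i in range(12):
    z-=.00025
    try: env.movel([P[0],P[1],z],A,velocity=.005)
    except env.MotionError as e: print(e);break
    env.pause(.1); o=env.observe(); F=o["force"]-b; print(round(o["time_s"],2),round(z,5),np.round(o["ee_pos"],4),np.round(F,2))
    if F[2]>12.2: break
print(o["moment"])
E
```

```text
8.94 0.12425 [0.4989 0.0367 0.1246] [-0.47 -0.16 10.06]
9.29 0.124 [0.4989 0.0367 0.1245] [-1.85 -0.88 11.22]
9.64 0.12375 [0.4989 0.0367 0.1244] [-1.57 -0.49 12.82]
[-0.02789933  0.50544344  0.02877286]
```

Force rose about 13 N/mm over the last steps, so the hook is on its stop at 12.8 N with 18.5 mm of travel. Next I'll pull along the arc, holding Fz near 12.5 N.

```bash
cat >> h.py <<'E'
def pull(v,angles,z,b,gain=4e-5,Ft=12.6,off=.011,vel=.03):
    for a in angles:
        P=door2w(v,a,[off,-.115,0])[0]; P[2]=z
        c=env.movel(P,att(v[2]-a,True),velocity=vel,contact_N=9); o=env.observe(); F=o["force"]-b
        n=door2w([0,0,v[2]],a,[[1,0,0],[0,0,0]]); n=n[0]-n[1]
        print(round(a,3),c,round(o["time_s"],2),np.round(o["ee_pos"],4),np.round(F,2),"Fn %.1f"%(F@n),"z",round(z,5),flush=True)
        if c or np.hypot(*F[:2])>14 or F[2]>18: print("STOP"); break
        z+=np.clip(F[2]-Ft,-5,5)*gain
    np.save("z.npy",z); return a,z
E
python3 - <<'E'
from h import *
v=[.5688,.084,.121,.363]; b=np.load("b.npy")
pull(v,np.arange(.363,.66,.03),.12375,b)
cv2.imwrite("pics/w3.png",env.camera("wrist")[:,:,::-1])
E
```

```text
0.363 False 9.99 [0.4938 0.0378 0.1245] [ 1.52 -1.64 10.97] Fn 1.9 z 0.12375
0.393 False 10.26 [0.4904 0.0383 0.1245] [ 0.82 -1.78 10.69] Fn 1.3 z 0.12368
0.423 False 10.53 [0.4871 0.0389 0.1244] [ 1.86 -2.32 11.35] Fn 2.5 z 0.12361
0.453 False 10.79 [0.4837 0.0397 0.1244] [ 1.52 -2.73 10.88] Fn 2.3 z 0.12356
0.483 False 11.06 [0.4804 0.0405 0.1243] [ 0.94 -2.21 11.5 ] Fn 1.7 z 0.12349
0.513 False 11.32 [0.477  0.0415 0.1243] [ 1.55 -3.28 10.51] Fn 2.7 z 0.12345
0.543 False 11.59 [0.4732 0.0428 0.1237] [ 0.75 -1.56  7.84] Fn 1.3 z 0.12336
0.573 False 11.86 [0.4696 0.044  0.1233] [-0.01 -1.92  6.92] Fn 0.8 z 0.12317
0.603 False 12.12 [0.4664 0.0453 0.1231] [ 0.2  -2.04  7.37] Fn 1.1 z 0.12297
0.633 False 12.39 [0.4632 0.0467 0.1229] [ 0.23 -1.28  7.12] Fn 0.8 z 0.12277
```

View pics/w3.png

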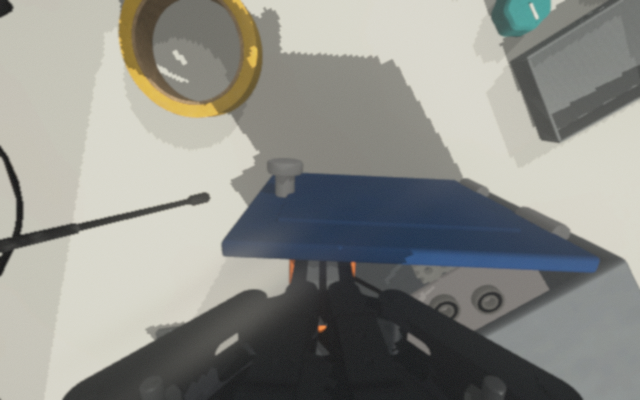

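The door is following the fingertips: the face lies against them and the orange pad is under them. Fz fell to the bare spring value past about 0.53, so the hook is clear of the catch. Now I'll swing the door wide.

```bash
python3 - <<'E'
from h import *
v=[.5688,.084,.121,.363]; b=np.load("b.npy"); z=float(np.load("z.npy"))
a,z=pull(v,np.arange(.69,1.27,.07),z,b,gain=0,vel=.04)
if a>1.2:
    A=att(v[2]-a,True)
    P=door2w(v,a,[.015,-.115,0])[0]; P[2]=z; env.movel(P,A,velocity=.02)
    P[2]=.26; env.movel(P,A,velocity=.06); o=env.observe(); print(o["time_s"],o["ee_pos"],o["force"]-b)
    P=P+[-.06,-.0,.06]; env.movel(P,A,velocity=.1)
    p=env.camera_params("wrist"); np.save("p4.npy",p,allow_pickle=True); cv2.imwrite("pics/w4.png",env.camera("wrist")[:,:,::-1])
    for an in (1.1,1.2,1.25,1.3): print(an,np.round(proj("wrist",door2w(v,an,[[0,-.158,0],[0,0,0],[.019,-.115,-.012]]),p)).tolist())
    print(env.observe()["time_s"])
E
```

```text
0.69 False 12.76 [0.4571 0.0497 0.1227] [-0.74 -0.18  6.69] Fn -0.5 z 0.12257
0.76 False 13.11 [0.45   0.0536 0.1227] [-1.43 -0.74  8.17] Fn -0.7 z 0.12257
0.83 False 13.46 [0.4433 0.0581 0.1227] [-0.29  0.01  7.19] Fn -0.2 z 0.12257
0.9 False 13.81 [0.4368 0.063  0.1227] [-0.73  0.25  7.88] Fn -0.7 z 0.12257
0.97 False 14.16 [0.4308 0.0684 0.1227] [0.71 0.2  8.05] Fn 0.3 z 0.12257
1.04 False 14.51 [0.4251 0.0741 0.1227] [-0.39  0.21  7.19] Fn -0.4 z 0.12257
1.11 False 14.86 [0.4199 0.0803 0.1227] [-0.03  1.04  8.35] Fn -0.9 z 0.12257
1.18 False 15.21 [0.4151 0.0868 0.1227] [-0.53 -0.26  7.24] Fn -0.0 z 0.12257
1.25 False 15.56 [0.4107 0.0936 0.1227] [0.46 0.74 7.93] Fn -0.5 z 0.12257
18.35 [0.41249604 0.08967943 0.25982782] [0.70489976 0.14708669 0.27798869]
1.1 [[335.0, 215.0], [482.0, 194.0], [374.0, 221.0]]
1.2 [[334.0, 201.0], [482.0, 194.0], [372.0, 212.0]]
1.25 [[334.0, 194.0], [482.0, 194.0], [372.0, 207.0]]
1.3 [[334.0, 187.0], [482.0, 194.0], [371.0, 203.0]]
19.4
```

View pics/w4.png

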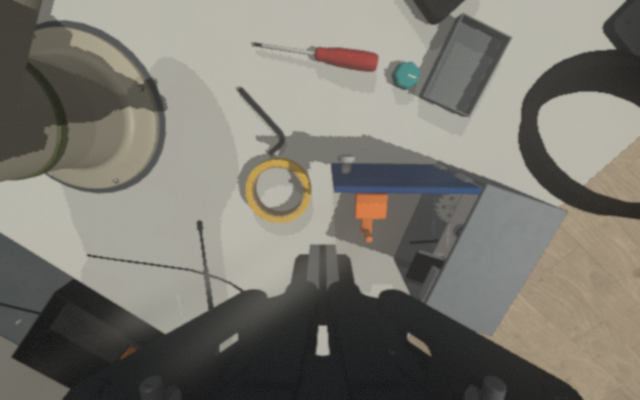

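The door stands at about 1.25 rad: its free edge is at (334,192) where 1.25 rad predicts (334,194), and its hinge is at (482,193) as predicted. The hook has sprung back up, the fingers are clear, and the knob and tray are where they were. I'll hand in.

```bash
python3 -c "
from cell import env
env.job_done(); print(env.observe()['time_s'])"
```

```text
the job is handed in; nothing more can be done
the job is handed in; nothing more can be done
```

The door now stands open at about 1.25 rad (72°), and I handed the job in with the gripper clear of everything, at about 19.5 s of the 38 s allowed.

- **Pressing the hook:** With the fingers shut, I reached into the gap and pressed the orange hook about 18.5 mm. There the stiffness rose to roughly 13 N/mm at 12.8 N, so it was on its rubber stop.
- **Pulling past the catch:** I kept the hook down with 10.5–11.5 N while pulling the door out. That is slightly under the 11–14 N band at some readings, but the door passed the catch with no jam. Past about 0.53 rad the load fell to about 7 N, the spring alone, so the hook was clear.
- **Swinging it open:** I swung the door on with the hook still pressed by the spring alone. The highest reading on the tool was about 13 N, and at most about 4 N sideways.
- **Last check:** The final wrist picture put the door's free edge within 2 px of where 1.25 rad predicts, with the hook back up. The teal knob and tray looked undisturbed. The grey bracket was not in that picture, but the arm never went near it.

The first cabinet pose, from the top camera, was about 3 mm off in the wrist view, so I refitted it before going in. After that, nothing failed or disagreed.

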